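# Set the reading board: shut the keeper bar, draw out the magnifier and hold it

### The arm

A 7-joint arm with a two-finger parallel gripper is mounted at the origin on the work surface. World frame = base frame: x ahead of the robot, y to its left, z up, the work surface at z = 0. Lengths are in m, angles in rad, forces in N, time in s.
With the tool pointing down it reaches from about 0.4 to 0.875 m from the base axis. Payload 19.3 kg.
Tool frame: the origin (TCP) lies between the finger pads; the fingertips stand 11 mm ahead of it and the grasp point (between the pads) lies 8 mm behind it; z points along the fingers, y is the line along which they close (so a half turn about z gives the same grasp; the last joint's range is limited). The gripper opens to 85 mm and grips with 20 to 120 N. Pads are 22 mm wide; open, the fingers measure 114 mm over their backs; the gripper's body (76 mm by 85 mm) begins 54 mm behind the grasp point. The pads swing forward as they close: fully open they stand 13 mm farther back than shut.
Start: joints at [1.041, 0.521, -0.036, 1.599, 0.021, 1.021, -0.113], TCP at [0.277, -0.56, 0.242] pointing down, gripper open.
Joint ranges: [-2.91, 2.91], [-0.3, 2.13], [-1.5, 1.42], [0.17, 2.43], [-1.26, 4.41], [0.16, 1.93], [-2.52, 2.52]. Speed limits (rad/s): [1.89, 1.89, 2.39, 2.39, 3.01, 3.01, 3.01].

### API

Orientations are given as a unit quaternion [x, y, z, w].
In Python, from workcell import arm, kinematics, eyes, read_clock, read_q, read_dq, read_joint_efforts, read_tcp_pos, read_tcp_rot, read_force, read_moment, read_finger_gap, read_grasp_force gives the robot as it stands. Calls block until the motion is done:
- arm.move_pose(position, orientation): joint-space move of the TCP to a pose.
- arm.line_to(position, rate=0.15, orientation=None, until_force=None): straight line of the TCP; orientation=None keeps the orientation; rate is the mean speed in m/s. With until_force (N) it stops when the force on the tool has changed by that much, and returns True; else False.
- arm.move_joints(angles): joint-space move.
- arm.ungrasp() and arm.clamp(): open the fingers fully, or close them until they stop; the grip force is fixed at half the most.
- arm.dwell(seconds).
- kinematics.solve_ik(position, orientation): joint angles nearest the present ones, or None.
- eyes.capture(name): name is "scene" or "side" or "wrist"; returns a dict with "pixels" (420x560x3 uint8, blue, green, red), "fx", "fy", "cx", "cy" (pixels), "pose" (4x4, takes a point from camera to world coordinates); the wrist camera has in their place "T_tool_cam" (4x4, takes a point from camera to tool coordinates, whose origin is the TCP and whose axes are the flange's). Camera axes: x right, y down, z forward; pixel columns grow to the right and rows downward; lengths in m; the calibration is good to about 2 mm. A picture is of the moment at which its call begins: read the wrist's pose just before it. There is no depth.
A pose or a line that the arm cannot do raises arm.IKError and nothing moves.
- arm.hand_in(): hands the job in; it is judged then, once.
Trained networks look in a picture, given as the dict that the camera call returned (one of the last four; its "shot" number tells which), for a name from the list of things; names that differ only in an ending like _2 or _b are one class to them, and where a whole thing is asked for, a point or a joint stands for the part that bears it (a point fixed in the world has none). Each returns a list of dicts, best first, with "score" (0 to 1); they miss things now and then, are a little off and sometimes report something else, mostly with a low value. They report only what shows in the picture. A call takes as long as a camera call.
- eyes.spot_in(name, picture): "xyz" ([x, y, z] in m, in the coordinates of the camera as it stood for that picture, good to about 4 mm: the middle of the surface that is visible of it).
Readings, each from a call of its own:
- read_clock(): time.
- read_q(): joint angles.
- read_dq(): joint speeds.
- read_joint_efforts(): joint torques, N m.
- read_tcp_pos(): TCP position.
- read_tcp_rot(): TCP orientation.
- read_force(): force on the tool from outside, world axes, zero at the start.
- read_moment(): the same for the moment, N m.
- read_finger_gap(): finger opening in m.
- read_grasp_force(): force on a finger pad.
Only numpy, scipy, OpenCV 4.12 (cv2) and the standard library are available. Lean on these libraries where they do the work, as an engineer would, in place of code of your own. Each camera call takes 0.05 s, during which the arm holds its last target. There are 200 camera calls.

### The job

Get the open book ready for reading: first swing the keeper bar across the left page until it snaps into its catch. Then squeeze in the release button on the magnifier's grip, pull the magnifier out past its first stop all the way to the second stop over the right page, and finish while still holding it out there with the button squeezed, because it springs back if let go. Leave the bowl and the spectacle case where they are.

Things in the scene. Friction and masses are not known exactly. Their poses are not given: they have to be found in the camera images.
- board: Pale wooden reading board, 280 x 360 x 12 mm (x by y), fixed to the table, turned up to 15 degrees. Origin: centre of its underside. Its x points from the reader to the far long edge, y left, z up. An open book is fixed on it (x -100 to 70 mm, y -125 to 125 mm, pages' top 40 mm above the table).
- tube (a point): Middle of the aluminium tube that the magnifier slides in: 20 mm thick, 150 mm long, parallel to the board's y along its far left edge, axis 75 mm above the table. The magnifier comes out of its right-hand (-y) end.
- catch (a point): Top of the fixed steel catch at the board's front left corner, 58 mm above the table, 28 x 36 mm (board x by y), which takes the keeper bar's tip. It is 36 mm from the knob, towards the reader, when the bar is shut; keep the fingertips above it.
- keeper_pivot (a point): Point on the vertical hinge axis of the keeper bar, at the bar's mid height, 50 mm above the table (board x 82, y 112 mm), just beyond the left page. The bar is flat steel, 14 mm wide, 6 mm thick, 199 mm long from the hinge, at this height.
- keeper_knob (a point): Middle of the upright round wooden knob on the keeper bar, 70 mm above the table, 165 mm from the hinge axis. The knob is 16 to 18 mm thick, its top is 86 mm and its foot 53 mm above the table: pinch it from above.
- keeper (a joint): Keeper bar's angle, rad. 0: shut, the bar points along the board's -x from the hinge, over the left page's margin. Grows to 1.45 as the knob swings outwards to the left (clockwise from above). The stiff hinge stays where left (about 0.5 N at the knob). From 0.08 the tip pushes a sprung ball aside (some 5 N at the knob, passed at 0.04) and snaps in behind it below 0.02: the detent.
- grip (a point): Point inside the magnifier's black grip block, 93 mm above the table, level with the middle of its button. The block is 24 mm thick (board x), 40 mm long (board y), from 60 to 112 mm above the table; the button is on its far (board +x) face. Moves with the block. To pinch block and button, come from above and close the fingers along the board's x.
- lens (a point): Centre of the magnifier's round lens in its black ring, 86 mm across, 8 mm thick, 58 mm above the table, on a bent stem from the right-hand end of the grip block: 85 mm towards the reader and 50 mm right of the grip point. Moves with the grip.
- magnifier (a joint): How far the magnifier is pulled out, m, along the board's -y (to the right). 0 home; first stop 0.045; second stop 0.090, the end of travel. With the button out a latch blocks it at home and catches it at the first stop; with the button held in it slides past to the second. A spring (3 to 3.5 N, plus 1 N friction) draws it back when let go (the latch then catches it at 0.056).
- release (a joint): How far the release button is pressed in, m: 0 out, 0.005 fully in; the latch is free beyond 0.0035. Grey block, 18 mm along board y, 20 mm high, 6 mm proud of the grip's far face, pressed along the board's -x; 3 N to start, 6.3 N fully in; springs out when let go. Grip plus button is 30 mm wide, 25 mm pressed in.
- bowl: Bystander: blue ceramic bowl, 92 mm wide, 58 mm high, right of the board. Origin: centre of its foot.
- spectacle_case: Bystander: black spectacle case, 155 x 60 x 34 mm, lying right of the board. Origin: centre of its underside.

How it is judged:
By the outcome, as a careful person would: the job done as asked, in the order asked, and still so for the second after the job is handed in, while the arm keeps its last pose, push and grip.
It also fails if it takes over 48 s, if anything falls off the work surface, if the arm or the gripper's body presses on something with over 40 N, if the wrist force passes 120 N, or if a joint passes its speed limit or range.

## Working session

There is one attempt and no reset: what is moved stays moved. The work goes in short steps, each a Python script; the robot and the scene stay as the last script left them, time stands still between calls to the robot, and variables do not carry over. Pictures are saved under pics/ and viewed, at most 10 in all, crops included, and the job is handed in when it is done.

```bash
mkdir -p pics; ls; cat > h.py <<'E'
import numpy as np, cv2
from workcell import *
names=["board","tube","catch","keeper_pivot","keeper_knob","keeper","grip","lens","magnifier","release","bowl","spectacle_case"]
def w(pic,p):
    T=np.array(pic["pose"]); return T[:3,:3]@np.array(p)+T[:3,3]
E
python3 - <<'E'
from h import *
for c in ["scene","side"]:
    im=eyes.capture(c); cv2.imwrite(f"pics/{c}.png",im["pixels"])
    print(c,np.round(im["pose"],3).tolist(),im["fx"],im["cx"],im["cy"])
    for n in names:
        try: print(n,[(np.round(w(im,d["xyz"]),4).tolist(),round(d["score"],2)) for d in eyes.spot_in(n,im)[:2]])
        except Exception as e: print(n,e)
print(read_clock(),read_tcp_rot(),read_tcp_pos())
E
```

```text
pics
workcell.py
scene [[0.388, 0.64, -0.663, 1.184], [0.922, -0.265, 0.284, -0.336], [0.006, -0.721, -0.693, 0.755], [0.0, 0.0, 0.0, 1.0]] 498.0771625519731 278.83718377225665 204.56822177881338
board [([0.5879, -0.1239, 0.0291], 0.67)]
tube [([0.5869, -0.1284, 0.0302], 0.82)]
catch [([0.5868, -0.1295, 0.0288], 0.56), ([0.5886, -0.0981, 0.0634], 0.39)]
keeper_pivot [([0.5857, -0.1315, 0.0285], 0.78)]
keeper_knob [([0.5619, 0.0939, 0.0532], 0.75), ([0.5919, -0.0984, 0.0664], 0.68)]
keeper [([0.567, 0.0942, 0.0512], 0.98), ([0.5884, -0.132, 0.0271], 0.16)]
grip [([0.5954, -0.1005, 0.0572], 0.61)]
lens [([0.5898, -0.0999, 0.0584], 0.66)]
magnifier [([0.5923, -0.0989, 0.061], 0.61)]
release [([0.5855, -0.129, 0.0312], 0.68), ([0.6606, -0.0623, 0.0978], 0.47)]
bowl [([0.491, -0.3821, 0.0366], 0.93)]
spectacle_case [([0.6639, -0.3964, 0.0336], 0.76)]
side [[-0.906, -0.225, 0.358, 0.212], [-0.422, 0.487, -0.764, 0.7], [-0.002, -0.844, -0.537, 0.621], [0.0, 0.0, 0.0, 1.0]] 509.3998360163671 280.7869497753717 203.52842292595182
board [([0.5324, -0.0311, 0.0399], 0.7)]
tube [([0.532, -0.0335, 0.0355], 0.56), ([0.4992, -0.3565, 0.042], 0.45)]
catch [([0.5289, -0.0297, 0.0334], 0.75), ([0.6399, -0.3753, 0.0306], 0.2)]
keeper_pivot [([0.531, -0.0366, 0.0363], 0.97)]
keeper_knob [([0.5601, 0.1044, 0.0529], 0.78), ([0.5851, -0.0948, 0.0644], 0.45)]
keeper [([0.5675, 0.1013, 0.0528], 0.96)]
grip [([0.5834, -0.095, 0.0613], 0.8), ([0.5272, -0.0325, 0.0416], 0.52)]
lens [([0.5918, -0.0976, 0.057], 0.88), ([0.566, 0.1028, 0.053], 0.41)]
magnifier [([0.5882, -0.0881, 0.0598], 0.65)]
release []
bowl [([0.5015, -0.3542, 0.0403], 0.73)]
spectacle_case [([0.6409, -0.3751, 0.028], 0.71)]
1.3 [ 9.73699015e-01  2.27838158e-01 -2.87105698e-05 -2.09934770e-05] [ 0.27729477 -0.56009153  0.24227876]
```

View pics/scene.png

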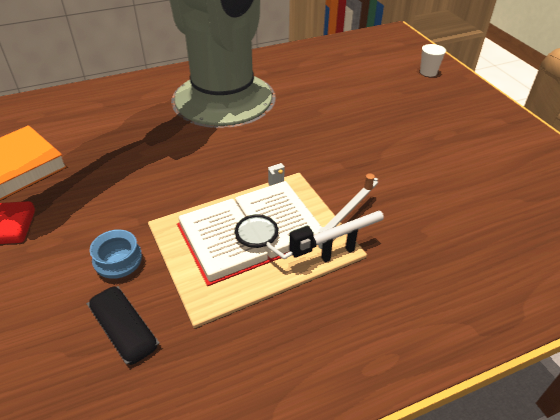

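View pics/side.png

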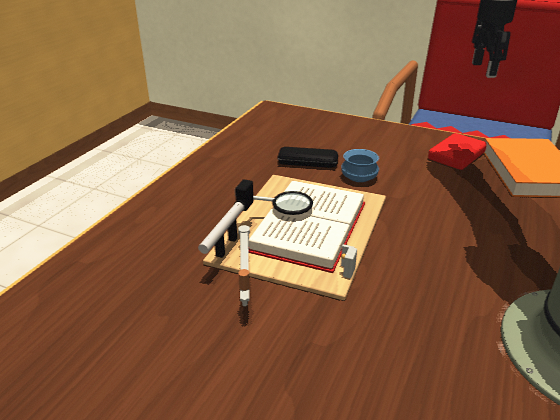

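The scene picture shows the knob at about (370,182), catch top at (277,168), grip block at (302,240) with its grey button at (307,244), and board corners at (150,228), (303,177), (363,252) and (196,313). In the side picture the knob is at (244,280), the catch at (348,252), the grip at (245,194), and the corners at (275,176), (385,195), (347,296) and (207,265). I'll fit the board pose to these and overlay it.

```bash
cat >> h.py <<'E'
def proj(cam,P):
    T=np.linalg.inv(cam["pose"]); p=np.asarray(P)@T[:3,:3].T+T[:3,3]
    return np.c_[cam["fx"]*p[:,0]/p[:,2]+cam["cx"],cam["fy"]*p[:,1]/p[:,2]+cam["cy"]]
def b2w(b,P):
    P=np.asarray(P,float); c,s=np.cos(b[2]),np.sin(b[2])
    return np.c_[b[0]+c*P[:,0]-s*P[:,1],b[1]+s*P[:,0]+c*P[:,1],P[:,2]]
corners=[[-.14,-.18,.012],[-.14,.18,.012],[.14,.18,.012],[.14,-.18,.012]]
def knob(th,z=.07,r=.165): return [.082-r*np.cos(th),.112+r*np.sin(th),z]
E
cat > fit.py <<'E'
from h import *
from scipy.optimize import least_squares
S=eyes.capture("scene");D=eyes.capture("side")
s=np.array([[150,228],[303,177],[363,252],[196,313]]);d=np.array([[385,195],[347,296],[207,265],[275,176]])
f=lambda b:np.r_[(proj(S,b2w(b,corners))-s).ravel(),(proj(D,b2w(b,corners))-d).ravel()]
r=least_squares(f,[.59,-.05,0],loss="soft_l1");b=r.x;print(b,np.round(f(b).reshape(-1,2),1).tolist())
def tri(a,c):
    g=lambda p:np.r_[(proj(S,[p])-a).ravel(),(proj(D,[p])-c).ravel()]
    q=least_squares(g,[.6,0,.06]);return q.x,q.fun
def w2b(p): c,s_=np.cos(b[2]),np.sin(b[2]);x,y=p[0]-b[0],p[1]-b[1];return np.round([c*x+s_*y,-s_*x+c*y,p[2]],4)
for n,a,c in [("knob",[370,182],[244,281]),("grip",[302,240],[245,194]),("lens",[257,232],[292,205])]:
    p,e=tri(a,c);print(n,np.round(p,4),"board",w2b(p),np.round(e,1))
th=least_squares(lambda t:(np.r_[(proj(S,b2w(b,[knob(t[0])]))-[370,182]).ravel(),(proj(D,b2w(b,[knob(t[0])]))-[244,281]).ravel()]),[.8]);print("th",th.x,th.fun, b2w(b,[knob(th.x[0])]))
pts=np.vstack([b2w(b,corners),b2w(b,[knob(th.x[0],.086),knob(th.x[0],.053),[.082,.112,.05],[-.119,.112,.058],[-.1,-.125,.04],[.07,-.125,.04],[-.1,.125,.04]])])
out=[]
for C,(x0,y0,x1,y1) in ((S,(140,150,400,330)),(D,(190,160,400,330))):
    k=3; im=cv2.resize(C["pixels"],None,fx=k,fy=k,interpolation=cv2.INTER_CUBIC)
    for u,v in proj(C,pts): cv2.drawMarker(im,(int((u+.5)*k),int((v+.5)*k)),(0,0,255),0,12,1)
    out.append(im[y0*k:y1*k,x0*k:x1*k])
cv2.imwrite("pics/o1.png",out[0]);cv2.imwrite("pics/o2.png",out[1])
E
python3 fit.py
```

```text
[ 0.53807408 -0.10920166  0.07303611] [[-0.9, -8.3], [-2.5, -7.1], [6.3, -0.1], [-0.2, 10.4], [2.2, 0.8], [0.4, 2.2], [-3.9, -3.1], [-2.0, -1.3]]
knob [0.5362 0.1496 0.0666] board [0.017  0.2583 0.0666] [ 0.3  0.2  0.3 -0.1]
grip [ 0.6472 -0.0603  0.0887] board [0.1124 0.0408 0.0887] [-0. -0. -0.  0.]
lens [ 0.5671 -0.116   0.0523] board [ 0.0285 -0.0089  0.0523] [ 0.5  0.3  0.6 -0.3]
th [1.15076351] [ 1.62545087 -2.31439507  0.35303765  0.34493754] [[0.533583   0.15382932 0.07      ]]
```

View pics/o1.png

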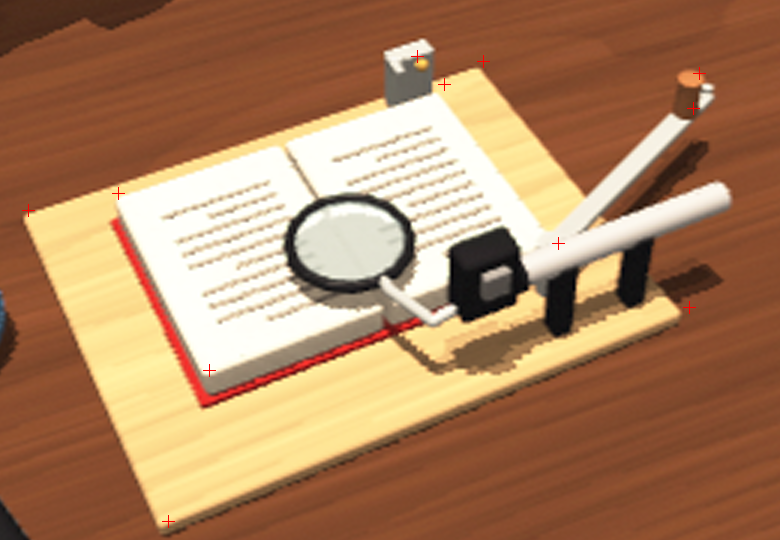

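View pics/o2.png

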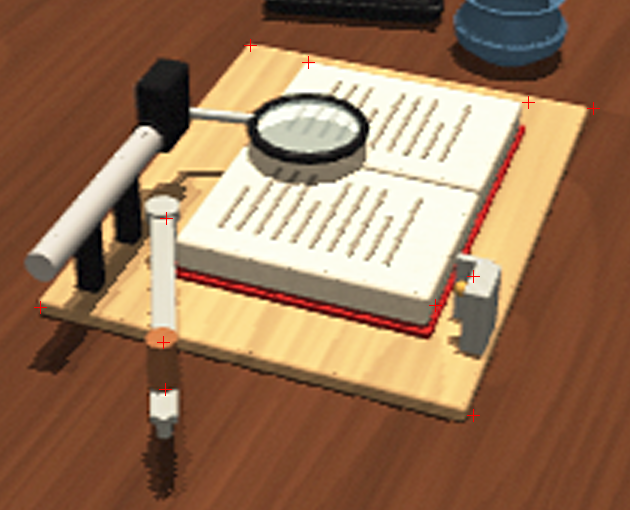

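The overlays show that my corner pixels were off by up to 10 px in the scene view. I'm re-reading them from the enlarged crops, along with the catch, knob and grip tops, and refitting.

```bash
cat > fit2.py <<'E'
from h import *
from scipy.optimize import least_squares
S=eyes.capture("scene");D=eyes.capture("side")
# crop px /3 + offset
s3=np.array([[25,212],[481,68],[681,314],[165,533],[410,52],[689,78],[685,115],[118,198],[208,390],[483,243],[497,284],[350,242]])/3+[140,150]-.5
d3=np.array([[589,108],[467,420],[38,305],[250,45],[478,272],[163,338],[163,388],[522,104],[308,62],[163,70],[0,0],[308,128]])/3+[190,160]-.5
W=np.ones((12,1));
def pts(p):
    gx,gy=p[4:6]
    return b2w(p,corners+[[-.119,.112,.058],knob(p[3],.086),knob(p[3],.053),[-.1,-.125,.04],[.07,-.125,.04],[gx,gy,.112],[gx+.018,gy,.093],[gx-.085,gy-.05,.06]])
def f(p):
    P=pts(p);d=(proj(D,P)-d3);d[10]=0
    return np.r_[(proj(S,P)-s3).ravel(),d.ravel()]
r=least_squares(f,[.59,-.1,0,1,.11,.04],loss="soft_l1");p=r.x
print(np.round(p,4));print(np.round(f(p).reshape(-1,2),1).tolist())
for n,q in [("catch",[-.119,.112,.058]),("knob",knob(p[3])),("knobshut",knob(0)),("grip",[p[4],p[5],.093]),("piv",[.082,.112,.05])]: print(n,np.round(b2w(p,[q])[0],4))
np.save("p.npy",p)
E
python3 fit2.py
```

```text
[ 0.5416 -0.1123  0.0718  1.1391  0.109   0.0421]
[[0.2, 0.9], [0.3, -1.0], [2.4, -0.4], [0.0, -1.6], [1.9, 2.7], [2.4, -0.5], [1.6, -1.0], [-1.0, -0.1], [-0.5, -4.5], [0.9, 1.0], [0.7, 1.3], [-0.2, -0.6], [0.3, -0.7], [0.7, -3.0], [0.1, -0.7], [-0.5, -0.7], [-3.0, 0.0], [0.1, -0.2], [0.9, -1.5], [1.0, -1.3], [-0.5, -0.8], [1.2, 0.6], [0.0, 0.0], [1.3, -1.1]]
catch [ 0.4149 -0.0091  0.058 ]
knob [0.5358 0.1499 0.07  ]
knobshut [ 0.4508 -0.0065  0.07  ]
grip [ 0.6473 -0.0625  0.093 ]
piv [0.6154 0.0053 0.05  ]
```

```bash
cat >> h.py <<'E'
from scipy.spatial.transform import Rotation as R
def quat(ax): # tool down, tool x at world angle ax
    return np.array([np.cos(ax/2),np.sin(ax/2),0,0])
def wristcap():
    p,q=np.array(read_tcp_pos()),np.array(read_tcp_rot())
    im=eyes.capture("wrist"); M=np.eye(4);M[:3,:3]=R.from_quat(q).as_matrix();M[:3,3]=p
    im["pose"]=M@np.array(im["T_tool_cam"]); return im
E
python3 - <<'E'
from h import *
p=np.load("p.npy");th=p[3];k=b2w(p,[knob(th)])[0];g=b2w(p,[[p[4],p[5],.093]])[0]
def best(pos,ax):
    for a in (ax,ax+np.pi,ax-np.pi):
        q=kinematics.solve_ik(list(pos),list(quat(a)));print(round(a,2),None if q is None else np.round(q,2))
best([k[0],k[1],.2],p[2]-th);best([k[0],k[1],.071],p[2]-th);ks=b2w(p,[knob(0)])[0];best([ks[0],ks[1],.071],p[2])
best(g,p[2]+np.pi/2);best(g+[0,0,.1],p[2]+np.pi/2)
ge=b2w(p,[[p[4],p[5]-.09,.093]])[0];best(ge,p[2]+np.pi/2)
arm.move_pose([k[0],k[1],.21],list(quat(p[2]-th)))
print(read_clock(),read_tcp_pos(),k)
im=wristcap();o=im["pixels"].copy()
for u,v in proj(im,b2w(p,[knob(th,.086),knob(th,.053),[.082,.112,.053]])): cv2.drawMarker(o,(int(u),int(v)),(0,0,255),0,12,1);print(u,v)
cv2.imwrite("pics/w1.png",o)
E
```

```text
-1.07 [-1.11  0.84  1.23  1.86 -0.89  1.12 -2.18]
2.07 [ 0.12  0.54 -0.7   1.8   0.42  0.95 -0.25]
-4.21 [ 0.12  0.54 -0.7   1.8   0.42  0.95 -0.25]
-1.07 [-0.74  0.73  0.52  1.93 -0.59  0.64 -2.48]
2.07 [ 0.03  0.72 -0.58  1.88  0.59  0.72 -0.39]
-4.21 [ 0.03  0.72 -0.58  1.88  0.59  0.72 -0.39]
0.07 [-0.05  0.55 -0.09  2.17  0.11  0.43 -1.72]
3.21 [ 0.36  0.61 -0.62  2.15  0.66  0.57  0.89]
-3.07 [ 0.36  0.61 -0.62  2.15  0.66  0.57  0.89]
1.64 [ 0.28  0.77 -0.42  1.62  0.39  0.84 -0.23]
4.78 [-0.41  0.86  0.68  1.66 -0.67  0.86 -2.52]
-1.5 [-0.41  0.86  0.68  1.66 -0.67  0.86 -2.52]
1.64 [ 0.31  0.65 -0.47  1.56  0.33  1.01 -0.19]
4.78 [-0.51  0.79  0.87  1.6  -0.67  1.07 -2.51]
-1.5 [-0.51  0.79  0.87  1.6  -0.67  1.07 -2.51]
1.64 [ 0.35  0.78 -0.33  1.56  0.31  0.85 -0.03]
4.78 [-0.18  0.84  0.53  1.6  -0.52  0.85 -2.51]
-1.5 [-0.18  0.84  0.53  1.6  -0.52  0.85 -2.51]
4.5 [0.53587786 0.14920146 0.2100074 ] [0.53576123 0.149864   0.07      ]
277.40340589546224 212.98361568912026
277.4311489729058 203.7597913031097
277.12329428104965 3.5343224028886198
```

View pics/w1.png

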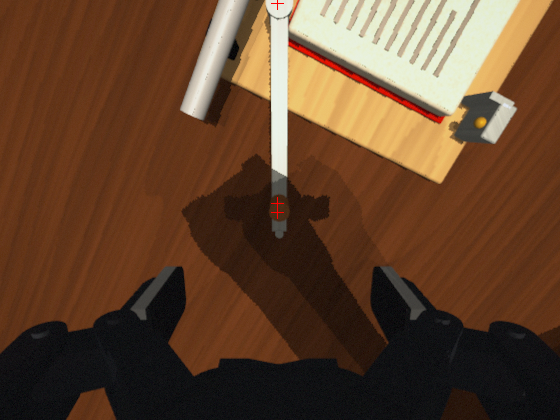

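The wrist view puts the knob at (279,208) and the hinge at (280,4). Both are within about 1 mm of the fit, so I'm grasping and swinging, with the tool flipped half a turn for wrist-joint room.

```bash
python3 - <<'E'
from h import *
p=np.load("p.npy");th=p[3];Z=.071
def pose(t,z=Z): k=b2w(p,[knob(t)])[0]; return [k[0],k[1],z],list(quat(p[2]-t+np.pi))
P,q=pose(th,.2);arm.move_pose(P,q)
P,q=pose(th); print(arm.line_to(P,rate=.12,until_force=12))
arm.clamp();print("gap",read_finger_gap(),read_grasp_force(),read_tcp_pos(),read_force(),read_clock())
for t in np.linspace(th,.1,9)[1:]:
    P,q=pose(t);arm.line_to(P,rate=.12,orientation=q)
print(read_force(),read_finger_gap(),read_clock())
for t in (.06,.03,0,-.015):
    P,q=pose(t);s=arm.line_to(P,rate=.05,orientation=q,until_force=25);print(t,s,np.round(read_force(),1),np.round(read_tcp_pos(),4))
print(read_finger_gap(),read_clock())
im=eyes.capture("scene");cv2.imwrite("pics/s2.png",cv2.resize(im["pixels"][130:330,140:400],None,fx=3,fy=3,interpolation=cv2.INTER_CUBIC))
E
```

```text
False
gap 0.015352754851416253 58.41876480379142 [0.53587823 0.14994405 0.07115923] [ 0.0874188  -0.07474075  4.75985208] 8.5417
[-1.21264960e+01 -3.08118180e-03  1.55732908e+01] 0.014978475773526484 11.1417
0.06 False [-13.2   0.5  16.1] [0.4489 0.003  0.0708]
0.03 False [-13.4  -4.1  17.6] [ 0.449  -0.0026  0.0708]
0 False [-13.3  -1.2  16. ] [ 0.4493 -0.0071  0.0709]
-0.015 False [-14.7   8.8  16.4] [ 0.4494 -0.0078  0.0709]
0.015039051781847447 12.175
```

View pics/s2.png

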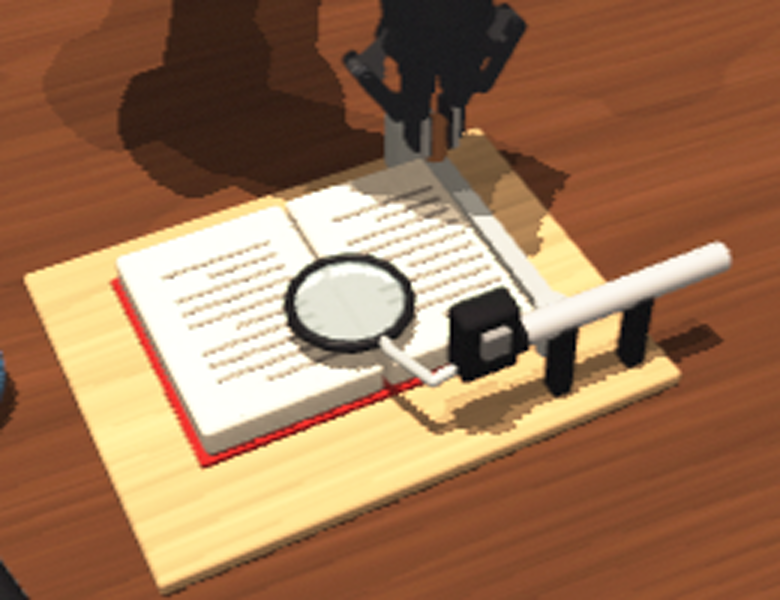

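The force trace fits the detent: a pull of -4 N as it snapped, then +8.8 N against the end stop. The picture agrees: the bar lies along the left margin with its knob beside the catch at (435,140). I'm letting go, lifting and moving above the grip to check both.

```bash
python3 - <<'E'
from h import *
p=np.load("p.npy");g=b2w(p,[[p[4],p[5],.093]])[0]
arm.ungrasp();P=np.array(read_tcp_pos());arm.line_to(list(P+[0,0,.15]),rate=.2)
arm.move_pose([g[0],g[1],.23],list(quat(p[2]+np.pi/2)))
print(read_clock(),read_force(),g)
im=wristcap();o=im["pixels"].copy()
gx,gy=p[4:6]
for u,v in proj(im,b2w(p,[[gx+a,gy+b,.112] for a in(-.012,.012) for b in (-.02,.02)]+[[gx+.018,gy,.103],[.082,.112,.053],knob(0,.086),[gx-.085,gy-.05,.062]])): cv2.drawMarker(o,(int(u),int(v)),(0,0,255),0,8,1)
s=eyes.capture("scene")
a=cv2.resize(s["pixels"][150:260,260:400],(560,440),interpolation=cv2.INTER_CUBIC)
cv2.imwrite("pics/w2.png",o);cv2.imwrite("pics/s3.png",a)
E
```

```text
15.0083 [-0.02415462 -0.45551222  1.0965468 ] [ 0.64727609 -0.06247935  0.093     ]
```

View pics/w2.png

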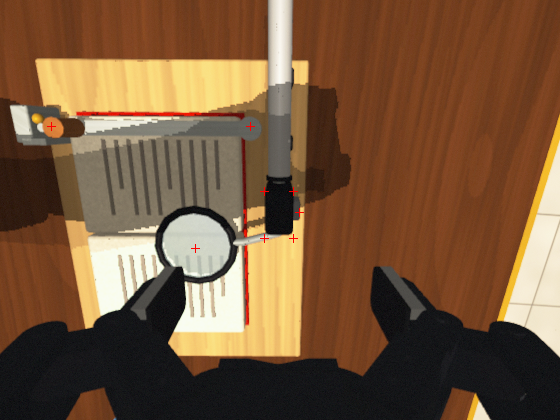

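View pics/s3.png

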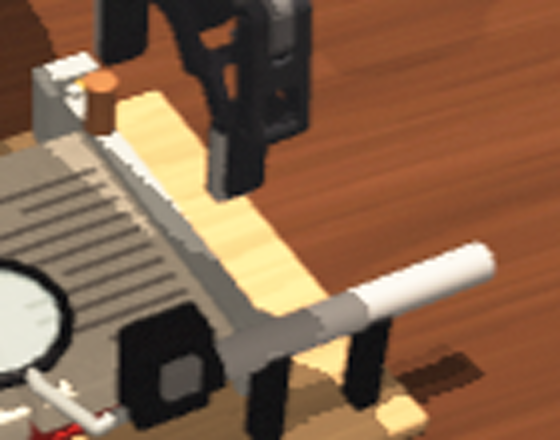

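The wrist view shows the bar lying straight from the hinge (251,127) to the knob (53,127), on the predicted shut position, with its tip in the catch. The grip block spans columns 265–295, which matches in x; in y it sits about 1.5 mm further to board +y. Next I grip it and pull.

```bash
python3 - <<'E'
from h import *
p=np.load("p.npy");gx,gy=p[4],p[5]+.0015;Z=.087
B=lambda d:list(b2w(p,[[gx,gy-d,Z]])[0])
print(arm.line_to(B(0),rate=.1,until_force=10),read_tcp_pos())
arm.clamp();print("gap",read_finger_gap(),read_grasp_force(),np.round(read_force(),1))
arm.dwell(.2)
c=np.cos(p[2]);s=np.sin(p[2])
for d in (.01,.03,.05,.07,.084):
    r=arm.line_to(B(d),rate=.06,until_force=30);f=np.array(read_force());q=np.array(read_tcp_pos())-p_ if False else np.array(read_tcp_pos())
    by=-s*(q[0]-p[0])+c*(q[1]-p[1]);print(d,r,"travel",round(gy-by,4),"F",np.round(f,1),"gap",round(read_finger_gap(),4))
    if r: break
print(read_clock())
E
```

```text
False [ 0.64752268 -0.06102106  0.08759558]
gap 0.02368022632811518 59.486655592918396 [-4.4 -0.3  7.1]
0.01 False travel 0.0099 F [-3.9  2.5  7.8] gap 0.0235
0.03 False travel 0.0299 F [-5.6  2.1  8.7] gap 0.0238
0.05 False travel 0.0499 F [-5.3  2.   8.8] gap 0.0236
0.07 False travel 0.0699 F [-6.5  2.5  9.9] gap 0.0237
0.084 False travel 0.084 F [-7.1  2.7  9.5] gap 0.0236
19.65
```

```bash
python3 - <<'E'
from h import *
p=np.load("p.npy");gx,gy=p[4],p[5]+.0015;Z=.087
B=lambda d:list(b2w(p,[[gx,gy-d,Z]])[0]);c=np.cos(p[2]);s=np.sin(p[2])
f0=np.array(read_force())
for d in (.087,.089,.0905,.092,.0935,.095):
    r=arm.line_to(B(d),rate=.03,until_force=15);f=np.array(read_force());q=np.array(read_tcp_pos())
    print(d,r,"travel",round(gy+s*(q[0]-p[0])-c*(q[1]-p[1]),4),"F",np.round(f,1),"gap",round(read_finger_gap(),4))
    if r or np.linalg.norm(f-f0)>12: break
print(read_clock())
im=wristcap()
S=eyes.capture("scene");cv2.imwrite("pics/end.png",cv2.resize(S["pixels"][130:330,140:400],None,fx=3,fy=3,interpolation=cv2.INTER_CUBIC))
E
```

```text
0.087 False travel 0.0867 F [-6.8  2.1 10.3] gap 0.0237
0.089 False travel 0.0887 F [-7.2  2.6  9.6] gap 0.0238
0.0905 False travel 0.09 F [-6.5  2.8 10.7] gap 0.0236
0.092 False travel 0.0901 F [-9.5  9.8 12.2] gap 0.0237
0.0935 False travel 0.0902 F [-10.6  15.6  13.2] gap 0.0233
20.9
```

View pics/end.png

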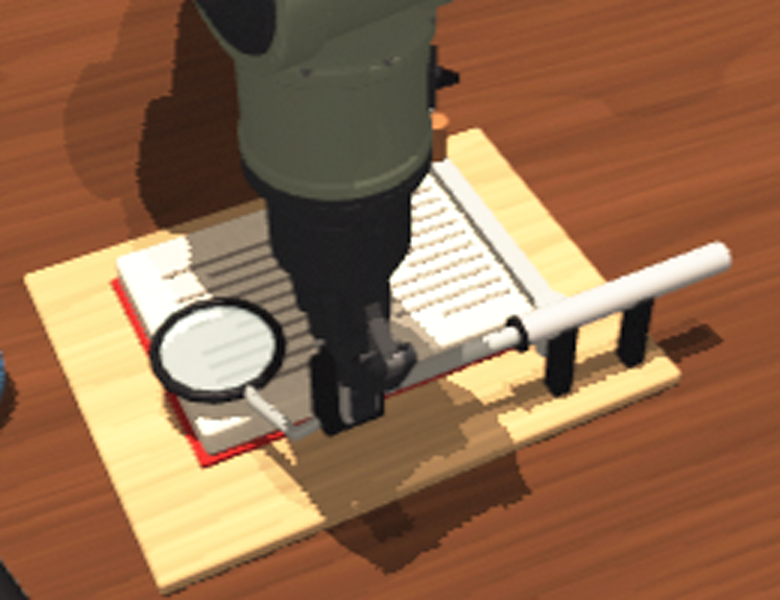

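The magnifier is at the second stop: travel halts at 0.090 m with force rising to 15 N. The picture shows the lens over the right page at (215,347), the grip still held, and the keeper still shut at the left margin.

```bash
python3 -c "
from h import *
arm.hand_in();print(read_finger_gap())"
```

```text
the job is handed in; nothing more can be done
the job is handed in; nothing more can be done
```

I handed the job in with the keeper bar snapped into its catch and the magnifier held at its second stop (about 0.090 m) with the button squeezed; the bowl and spectacle case were not touched, and the clock read about 21 s of the 48 s allowed.

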